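# Lift a printed cover off the printer bed with the flat lifter

## Task

Slide the broad steel lifter under the flat printed cover on the printer bed, carry the cover on it to the two-rail rack and set it down gently across both rails, lying flat, centred on the rack with its slot marks running along the rails. Move the cover only with the lifter, never with the gripper itself; afterwards lay the lifter flat on the desk and let go, and leave the mouse and the pen pot where they are.

Things in the scene. Friction and masses are not known exactly. Their poses are not given: they have to be found in the camera images.
- lifter: Cake-lifter-like tool, 280 g, flat on the desk, free edge away from the robot. Smooth slippery steel blade 2 mm thick (front 18 mm: 1.2 mm), x -45 to +140 mm, y -42 to +42. Raised black handle along x: 18 mm wide (y), z 48 to 72, x -70 to +40; neck under it at x -47 to -10. Origin: on the blade's underside, straight below the grip point. x towards the free edge, z up
- lifter_grip (a point): Middle of the handle where to grip it across its 18 mm width, 60 mm above the blade's underside
- lifter_tip (a point): Middle of the blade's free (front) edge, on its underside, 140 mm ahead of the grip point
- cover: Rigid flat printed plastic cover, six dark slot marks along x on top, 116 (x) x 140 (y) x 8 mm, about 120 g. Origin: centre of its underside. Flat sole 100 x 124; round it a bevel rises 4 mm over 8 mm outwards. Loose on the bed, short of the stop lip, slightly turned. Pushed, it slides to the lip; then the blade edge can climb under the bevel
- bed: Fixed printer bed, 230 (x) x 220 (y) mm, flat dark top 28 mm above the desk. Origin: centre of its foot, on the desk. x points away from the robot to the stop lip, a bar along the whole far edge: inner face at x = +103 mm, 6 mm higher than the top. Other edges open
- rack: Fixed wooden rack: two rails along its x (pointing away from the robot), 150 mm long, tops 60 mm above the desk, 10 mm wide, at y = -57 and +57 mm (gap 104 mm, free down to the base plate 8 mm above the desk), on uprights under their ends. Open at -x and +x: the blade fits down between the rails and draws out to -x. Origin: centre of its foot, on the desk
- mouse: Bystander: black computer mouse, 105 x 60 x 32 mm, origin under its centre
- penpot: Bystander: empty blue pen pot, 76 mm wide, 95 mm high, origin under its centre
Mind the look-alikes: they are no part of the job. Of the things shaped like the cover, the grey one is meant.

How it is judged (in metres and radians):
On the way, in this order (a step that is already met when the one before it is completed fails the run):
1. the cover rides on the lifter, clear of the bed (z of cover in the frame of bed above 0.045 m and contact force between cover and lifter above 0.3 N and contact force between cover and bed below 0.05 N and contact force between cover and rack below 0.05 N and angle between cover's own z axis and vertical below 0.5 rad), for 0.3 s.
2. the cover lies on both rails and the lifter is out from under it (contact force between cover and rack above 0.3 N and contact force between cover and lifter below 0.05 N and angle between cover's own z axis and vertical below 0.05 rad), for 0.3 s.
At the end, for the whole second after the job is handed in: The cover lies at rest, flat on both rails, within 30 mm along and 12 mm across of the rack's centre and 0.15 rad of square (slot marks along the rails); the lifter lies flat and still on the desk, blade down; mouse and pen pot within 20 mm of their starts (x of cover in the frame of rack between -0.03 and 0.03 m and y of cover in the frame of rack between -0.012 and 0.012 m and z of cover in the frame of rack between 0.057 and 0.063 m and angle between the x axis of cover and the x axis of rack, either way round below 0.15 rad and angle between cover's own z axis and vertical below 0.05 rad and linear speed of each of cover, lifter below 0.02 m/s and height (world z) of lifter between -0.005 and 0.005 m and angle between lifter's own z axis and vertical below 0.06 rad and distance of each of mouse, penpot from where it was at the start of the episode below 0.02 m); the robot touches nothing.
It fails at once if the gripper or the arm touches the cover (contact force between any of the fingers, the arm and cover above 0.5 N).
It fails at once if the cover is dropped or pressed hard onto the rack (over 15 N) (contact force between cover and rack above 15 N).
It fails at once if a bystander is shoved or knocked over (distance of any of mouse, penpot from where it was at the start of the episode above 0.03 m or angle between penpot's own z axis and vertical above 0.4 rad).
It also fails if it takes over 64 s, if anything falls off the work surface, if the arm or the gripper's body presses on something with over 40 N, if the wrist force passes 120 N, or if a joint passes its speed limit or range.

## Robot

A 7-joint arm with a two-finger parallel gripper is mounted at the origin on the work surface. World frame = base frame: x ahead of the robot, y to its left, z up, the work surface at z = 0. Lengths are in mm, angles in rad, forces in N, time in s.
With the tool pointing down it reaches from about 425 to 875 mm from the base axis. Payload 8.4 kg.
Tool frame: the origin (TCP) lies at the centre of the arm's flange, where the gripper is bolted on; the fingertips stand 182 mm ahead of it and the grasp point (between the pads) lies 164 mm ahead of it; z points along the fingers, y is the line along which they close (so a half turn about z gives the same grasp; the last joint's range is limited). The gripper opens to 87 mm and grips with 3 to 60 N. Pads are 19 mm wide; open, the fingers measure 117 mm over their backs; the gripper's body (75 mm by 190 mm) begins 51 mm behind the grasp point.
Start: joints at [1.113, 0.333, 0.04, 1.465, -0.013, 1.343, -0.059], TCP at [228.226, -608.594, 404.746] pointing down, gripper open.
Joint ranges: [-2.58, 2.58], [-0.38, 2.09], [-1.3, 1.39], [0.25, 2.4], [-1.5, 4.64], [0.08, 2.09], [-2.65, 2.65]. Speed limits (rad/s): [2.22, 2.22, 2.79, 2.79, 3.14, 3.14, 3.14].

## Interface

Orientations are given as a unit quaternion [x, y, z, w].
In Python, from bench import move_pose, movel, goto_joints, command_gripper, wait, inverse_kinematics, read_state, grab_frame, camera_params, Unreachable, hand_in gives the robot as it stands. Calls block until the motion is done:
- move_pose(position, orientation): joint-space move of the TCP to a pose.
- movel(position, v=150, attitude=None): straight line of the TCP; attitude=None keeps the orientation; v is the mean speed in mm/s.
- goto_joints(angles): joint-space move.
- command_gripper(opening): opening from 0.0 (shut) to 1.0 (fully open); the grip force is fixed at half the most; returns when the fingers have stopped.
- wait(seconds).
- inverse_kinematics(position, orientation): joint angles nearest the present ones, or None.
- read_state(): the state.
- grab_frame(name): name is "scene" or "top" or "wrist"; returns the picture (400x640x3 uint8, red, green, blue); there is no depth.
- camera_params(name): a dict with "camera_matrix" (3x3 intrinsics, pixels), "distortion" ([k1, k2, p1, p2, k3] as OpenCV has them; the pictures are not rectified), "world_from_camera" (4x4, takes a point from camera to world coordinates); the wrist camera has in their place "T_tool_cam" (4x4, takes a point from camera to tool coordinates, whose origin is the TCP and whose axes are the flange's). Camera axes: x right, y down, z forward; pixel columns grow to the right and rows downward; lengths in mm; the calibration is good to about 2 mm. A picture is of the moment at which its call begins: read the wrist's pose just before it. camera_params takes no time and is no camera call.
A pose or a line that the arm cannot do raises Unreachable and nothing moves.
- hand_in(): hands the job in; it is judged then, once.
The state is a dict: "t": time; "q": joint angles; "joint_velocities": joint speeds; "joint_torque": joint torques, N m; "position": TCP position; "tool_rot": TCP orientation; "contact_force": force on the tool from outside, world axes, zero at the start; "wrist_torque": the same for the moment, N m; "finger_gap": opening from 0.0 (shut) to 1.0 (fully open); "finger_force": force on a finger pad.
Only numpy, scipy, OpenCV 4.12 (cv2) and the standard library are available. Lean on these libraries where they do the work, as an engineer would, in place of code of your own. Each camera call takes 0.05 s, during which the arm holds its last target. There are 200 camera calls.

## Working session

There is one attempt and no reset: what is moved stays moved. The work goes in short steps, each a Python script; the robot and the scene stay as the last script left them, time stands still between calls to the robot, and variables do not carry over. Pictures are saved under pics/ and viewed, at most 10 in all, crops included, and the job is handed in when it is done.

```bash
mkdir -p pics; ls
python3 - <<'E'
from bench import *
import cv2
for n in("top","scene"):
    cv2.imwrite(f"pics/{n}0.png",cv2.cvtColor(grab_frame(n),cv2.COLOR_RGB2BGR))
    print(n,camera_params(n))
print(camera_params("wrist"));print(read_state())
E
```

```text
pics
top {'camera_matrix': array([[374.93917283,   0.        , 322.32844244],
       [  0.        , 374.93917283, 193.09762807],
       [  0.        ,   0.        ,   1.        ]]), 'distortion': array([-0.06810978,  0.        ,  0.        ,  0.        ,  0.        ]), 'world_from_camera': array([[-3.07491816e-03, -9.99264820e-01,  3.82147123e-02,
         5.63533521e+02],
       [-9.99786338e-01,  2.29088623e-03, -2.05433747e-02,
         1.29291911e+02],
       [ 2.04407260e-02, -3.82697165e-02, -9.99058359e-01,
         1.13635144e+03],
       [ 0.00000000e+00,  0.00000000e+00,  0.00000000e+00,
         1.00000000e+00]])}
scene {'camera_matrix': array([[429.82664926,   0.        , 329.28416769],
       [  0.        , 429.82664926, 201.55756905],
       [  0.        ,   0.        ,   1.        ]]), 'distortion': array([-0.00315234,  0.        ,  0.        ,  0.        ,  0.        ]), 'world_from_camera': array([[ 6.07693667e-01,  6.18748311e-01, -4.97854330e-01,
         1.29297320e+03],
       [ 7.94131682e-01, -4.79716622e-01,  3.73131121e-01,
        -4.06603759e+02],
       [-
[... 819 characters left out ...]
33379898,  0.03988221,  1.46618831, -0.01344578,
        1.34327229, -0.05852693]), 'joint_velocities': array([ 0.00127802, -0.0009226 ,  0.00250953, -0.00293001, -0.00104798,
       -0.00116758, -0.00076262]), 'joint_torque': array([ 5.16270055e-03, -6.57806396e+01,  1.34051353e+00, -4.04708719e+01,
       -5.97089273e-02,  4.07664024e-02,  6.82050904e-05]), 'position': array([ 228.18324713, -608.45791576,  403.97211823]), 'tool_rot': array([ 9.83956581e-01,  1.78406713e-01, -1.49867967e-04, -6.84394869e-04]), 'contact_force': array([-0.07544762,  0.49469933, -0.75197904]), 'wrist_torque': array([ 0.00576548, -0.0064903 , -0.02275258]), 'finger_force': 0.0, 'finger_gap': 1.0022750966432186}
```

View pics/top0.png

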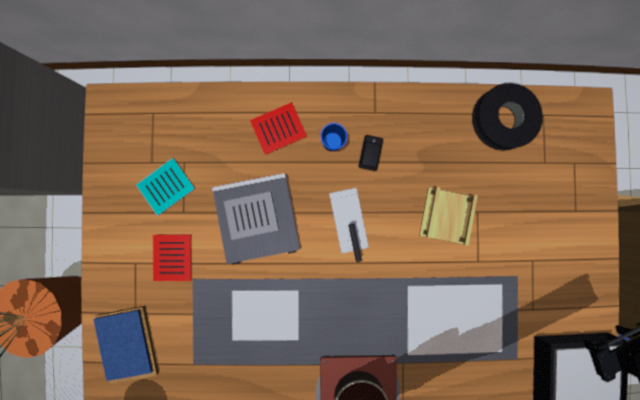

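View pics/scene0.png

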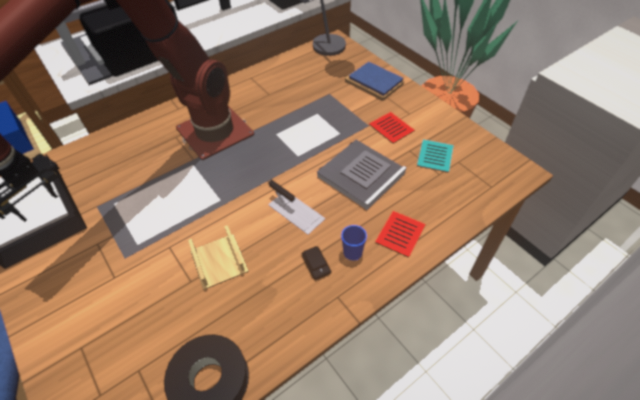

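The top view shows the bed at about (257,218) with the grey cover on it at (250,215), the lifter at (350,220), the rack at (448,216), the mouse at (371,152) and the pen pot at (334,137). I'll enlarge the area I need.

Run:
```python
import cv2
im=cv2.imread("pics/top0.png")
a=cv2.resize(im[165:275,205:375],None,fx=4.7,fy=4.7,interpolation=cv2.INTER_CUBIC)
cv2.imwrite("pics/c1.png",a)
b=cv2.resize(im[175:255,410:490],None,fx=7,fy=7,interpolation=cv2.INTER_CUBIC)
cv2.imwrite("pics/c2.png",b)
```

```text
(no output)
```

View pics/c1.png

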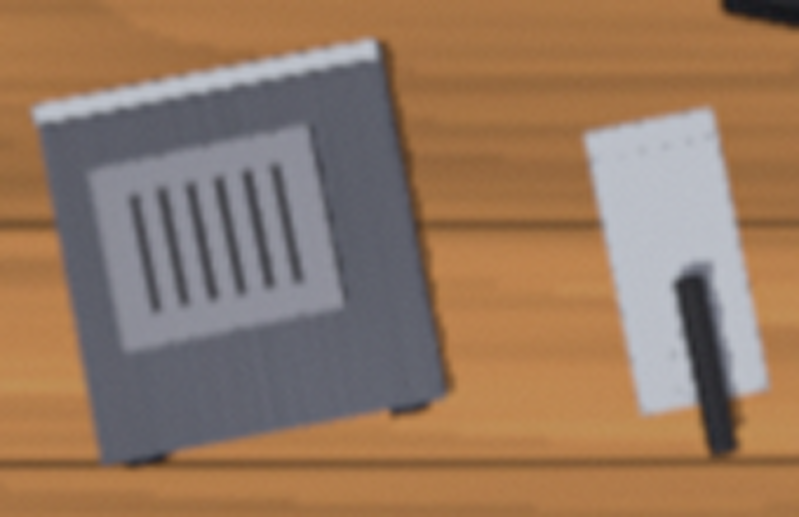

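View pics/c2.png

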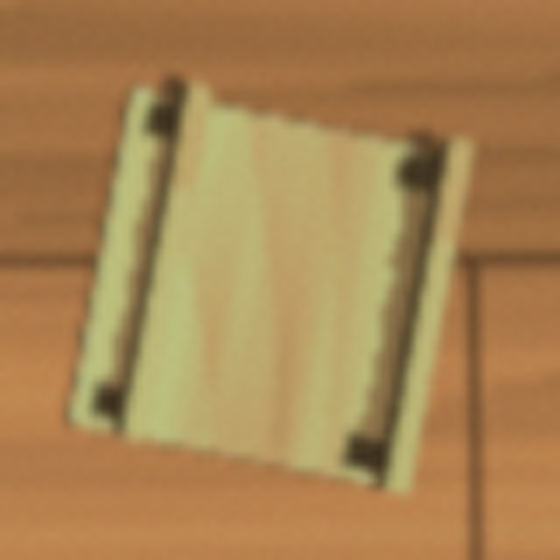

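Corners can be read off both crops: the bed with its lip, the cover, the lifter blade, and the two rails, which are light strips to the right of each dark line. I'll fit poses to them.

```bash
cat > h.py <<'E'
from bench import *
import numpy as np, cv2
from scipy.spatial.transform import Rotation as R
def px2w(n,px,z):
    c=camera_params(n); T=c["world_from_camera"]
    u=cv2.undistortPoints(np.array(px,float).reshape(-1,1,2),c["camera_matrix"],c["distortion"])[:,0]
    d=np.c_[u,np.ones(len(u))]@T[:3,:3].T; o=T[:3,3]
    z=np.broadcast_to(z,(len(u),))
    return (o+d*((z-o[2])/d[:,2])[:,None])[:,:2]
def fit(model,pts):
    m=np.array(model,float);mc,pc=m.mean(0),pts.mean(0)
    a=(m-mc);b=(pts-pc)
    th=np.arctan2((a[:,0]*b[:,1]-a[:,1]*b[:,0]).sum(),(a*b).sum())
    M=np.array([[np.cos(th),-np.sin(th)],[np.sin(th),np.cos(th)]])
    t=pc-M@mc
    return t,th,np.abs(pts-(m@M.T+t)).max()
E
python3 - <<'E'
from h import *
c1=lambda p:(np.array(p)+.5)/4.7-.5+[205,165]
c2=lambda p:(np.array(p)+.5)/7-.5+[410,175]
f=lambda n,m,p,z:print(n,fit(m,px2w("top",p,z)))
# image left = +y
f("bed",[(115,110),(115,-110),(-115,-110),(-115,110)],c1([(33,110),(378,42),(445,392),(103,463)]),[34,34,28,28])
f("cover",[(58,70),(58,-70),(-58,-70),(-58,70)],c1([(88,172),(307,124),(345,304),(124,352)]),36)
f("lifter",[(140,42),(140,-42),(-45,-42),(-45,42)],c1([(584,132),(713,107),(770,388),(641,415)]),2)
f("rack",[(75,62),(75,-62),(-75,-62),(-75,62)],c2([(184,82),(475,138),(410,492),(125,432)]),60)
f("mouse",[(0,0),(1,0)],px2w and np.array([(371,152),(371,140)],float),20)
f("pot",[(0,0),(1,0)],np.array([(334,137),(334,130)],float),60)
E
```

```text
bed (array([532.42844628, 303.21939024]), np.float64(0.19383803684142017), np.float64(3.546452913560074))
cover (array([541.28195366, 317.11289156]), np.float64(0.20980428584229777), np.float64(0.9336707613271074))
lifter (array([478.69489884,  17.28168438]), np.float64(0.1948553281979365), np.float64(0.5715304640054057))
rack (array([ 538.88191444, -271.4684544 ]), np.float64(-0.19556379209418712), np.float64(1.6593915991016388))
mouse (array([747.25754316, -40.60055064]), np.float64(-0.010305316164927684), np.float64(17.697106434115312))
pot (array([776.98164455,  72.79711239]), np.float64(-0.004943987590251712), np.float64(9.748708122008452))
```

```bash
cat >> h.py <<'E'
BED=(532.4,303.2,.194); RACK=(538.9,-271.5,-.1956); COV=(541.3,317.1,.21); LIF=(478.7,17.3,.195)
def tf(F,x,y,dyaw=0):  # point in frame F -> world x,y,yaw
    c,s=np.cos(F[2]),np.sin(F[2]); return F[0]+c*x-s*y, F[1]+s*x+c*y, F[2]+dyaw
def tool(p,z,lean=0.,pitch=0.,flip=0):
    """lifter origin pose p=(x,y,yaw), height z; pitch>0 nose up; lean>0: flange ahead of grip. -> TCP pos, quat"""
    Rl=R.from_euler('z',p[2])*R.from_euler('y',-pitch)
    Rt=Rl*R.from_euler('y',lean)*R.from_euler('x',np.pi)
    if flip: Rt=Rt*R.from_euler('z',np.pi)
    g=np.array([p[0],p[1],z])+Rl.apply([0,0,60])
    return g-164*Rt.apply([0,0,1]), Rt.as_quat()
E
python3 - <<'E'
from h import *
W={"pick":(LIF,0),"pickup":(LIF,70),"pre":(tf(BED,-200,12),29),"prehi":(tf(BED,-200,12),60),"ins":(tf(BED,-43,12),29),"insup":(tf(BED,-43,12),110),
"rk":(tf(RACK,-88,0),110),"rklow":(tf(RACK,-88,0),48),"rkout":(tf(RACK,-250,0),48),
"fk":(tf(RACK,88,0,np.pi),110),"fklow":(tf(RACK,88,0,np.pi),48),"fkout":(tf(RACK,250,0,np.pi),48)}
for lean in (-.3,0,.3,.5,.7):
  for fl in (0,1):
    print(lean,fl,{k:(None if (q:=inverse_kinematics(*tool(p,z,lean,0,fl))) is None else [round(q[i],1) for i in(0,3,5,6)]) for k,(p,z) in W.items()})
E
```

```text
-0.3 0 {'pick': [np.float64(0.6), np.float64(2.3), np.float64(0.5), np.float64(-1.5)], 'pickup': [np.float64(0.7), np.float64(2.2), np.float64(0.7), np.float64(-1.3)], 'pre': [np.float64(0.4), np.float64(2.3), np.float64(0.7), np.float64(-2.2)], 'prehi': [np.float64(0.4), np.float64(2.3), np.float64(0.8), np.float64(-2.1)], 'ins': [np.float64(0.2), np.float64(2.0), np.float64(0.8), np.float64(-2.6)], 'insup': [np.float64(-1.0), np.float64(2.0), np.float64(0.9), np.float64(-2.2)], 'rk': [np.float64(0.7), np.float64(2.1), np.float64(0.8), np.float64(-1.2)], 'rklow': [np.float64(0.7), np.float64(2.2), np.float64(0.7), np.float64(-1.2)], 'rkout': None, 'fk': [np.float64(0.6), np.float64(1.1), np.float64(1.7), np.float64(1.5)], 'fklow': [np.float64(0.6), np.float64(1.2), np.float64(1.6), np.float64(1.5)], 'fkout': [np.float64(0.4), np.float64(0.4), np.float64(1.9), np.float64(1.6)]}
-0.3 1 {'pick': [np.float64(0.5), np.float64(2.3), np.float64(0.5), np.float64(1.7)], 'pickup': [np.float64(0.4), np.float64(2.2), np.float64(0.7), np.float64(1.8)], 'pre': [np.float64(0.5), np.float64(2.3), n
[... 7584 characters left out ...]
': [np.float64(0.1), np.float64(1.6), np.float64(1.6), np.float64(0.8)], 'ins': [np.float64(-0.0), np.float64(1.2), np.float64(1.8), np.float64(0.9)], 'insup': [np.float64(0.0), np.float64(1.2), np.float64(1.9), np.float64(0.8)], 'rk': [np.float64(0.7), np.float64(1.4), np.float64(1.9), np.float64(1.5)], 'rklow': [np.float64(0.7), np.float64(1.4), np.float64(1.8), np.float64(1.5)], 'rkout': [np.float64(0.8), np.float64(1.8), np.float64(1.6), np.float64(1.6)], 'fk': [np.float64(0.7), np.float64(2.1), np.float64(0.3), np.float64(-0.9)], 'fklow': [np.float64(0.7), np.float64(2.1), np.float64(0.2), np.float64(-0.7)], 'fkout': [np.float64(0.5), np.float64(1.7), np.float64(0.3), np.float64(-1.1)]}
```

```bash
cat >> h.py <<'E'
L=.3
def st(m=""):
    s=read_state(); print(m,"t%.1f"%s["t"],"p",s["position"].round(1),"F",s["contact_force"].round(2),"M",s["wrist_torque"].round(3),"gap %.3f"%s["finger_gap"],"ff %.1f"%s["finger_force"])
    return s
def go(p,z,v=150,pitch=0.,lean=L):
    P,q=tool(p,z,lean,pitch,1); movel(P,v,q)
def snap(n,f,crop=None,k=1):
    im=cv2.cvtColor(grab_frame(n),cv2.COLOR_RGB2BGR)
    if crop: x0,y0,x1,y1=crop; im=im[y0:y1,x0:x1]
    if k!=1: im=cv2.resize(im,None,fx=k,fy=k,interpolation=cv2.INTER_CUBIC)
    cv2.imwrite("pics/"+f,im)
E
python3 - <<'E'
from h import *
st()
move_pose(*tool(LIF,100,L,0,1)); st("above")
go(LIF,1,120); st("down")
command_gripper(0.0); st("grip")
go(LIF,100,100); wait(.3); st("lift")
snap("wrist","w1.png"); snap("scene","s1.png",(180,120,420,300),3)
E
```

```text
t0.1 p [ 228.2 -608.5  404. ] F [-0.08  0.49 -0.75] M [ 0.006 -0.006 -0.023] gap 1.002 ff 0.0
above t2.5 p [526.5  25.6 316.6] F [-0.53  0.51 -0.17] M [ 0.182 -0.493 -0.019] gap 0.999 ff 0.0
down t3.5 p [526.6  26.8 218.3] F [-0.94 -0.22 -0.42] M [ 0.203 -0.451  0.048] gap 0.999 ff 0.0
grip t4.6 p [526.2  26.6 217.6] F [-0.46 -0.38  0.1 ] M [ 0.139 -0.439  0.038] gap 0.202 ff 30.0
lift t6.0 p [526.2  26.7 316.4] F [-0.5   0.81 -2.79] M [ 0.188 -0.622 -0.04 ] gap 0.201 ff 30.0
```

View pics/s1.png

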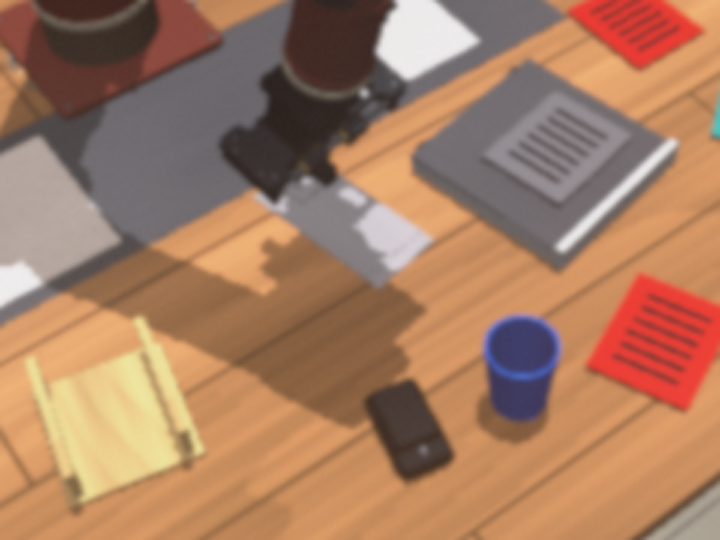

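The lifter is in the gripper and off the desk; the tip corners show at scene pixels of about (324,200) and (307,215). I'll compare these with the predicted positions to check the pitch.

Run:
```python
from h import *
c=camera_params("scene");T=np.linalg.inv(c["world_from_camera"])
for pit in(-.08,-.04,0,.04):
    Rl=R.from_euler('z',LIF[2])*R.from_euler('y',-pit)
    P=np.array([[140,42,1],[140,-42,1],[0,0,60]],float)-[0,0,60]
    W=Rl.apply(P)+[LIF[0],LIF[1],159]
    print(pit,cv2.projectPoints(W@T[:3,:3].T+T[:3,3],np.zeros(3),np.zeros(3),c["camera_matrix"],c["distortion"])[0][:,0].round(1).tolist())
```

```text
-0.08 [[322.7, 200.7], [304.4, 216.8], [281.0, 172.4]]
-0.04 [[323.3, 200.0], [304.9, 216.2], [281.0, 172.4]]
0 [[323.8, 199.3], [305.4, 215.6], [281.0, 172.4]]
0.04 [[324.3, 198.6], [305.9, 214.9], [281.0, 172.4]]
```

Run:
```python
from h import *
Y=12; PI=-.04
move_pose(*tool(tf(BED,-205,Y),75,L,0,1)); s=st("pre")
go(tf(BED,-205,Y),42,80,PI); wait(.2); s=st("tilt"); f0=s["contact_force"][2]
zt=28+1+140*np.sin(-PI)  # expected touch
z=zt+2
while z>zt-4:
    go(tf(BED,-205,Y),z,20,PI); s=st(f"z{z:.1f}")
    if s["contact_force"][2]-f0>2: break
    z-=.5
open("z.txt","w").write(str(z))
snap("top","t2.png",(200,150,370,270),4.7);
```

```text
pre t7.3 p [377.7 283.8 291.6] F [ 0.04  0.17 -2.63] M [ 0.181 -0.622  0.035] gap 0.204 ff 30.0
tilt t8.1 p [385.  286.6 257.1] F [-0.11 -0.16 -2.48] M [ 0.193 -0.649 -0.024] gap 0.203 ff 30.0
z36.6 t8.5 p [384.9 286.4 251. ] F [ 0.85  0.39 -2.52] M [ 0.162 -0.655 -0.042] gap 0.205 ff 30.0
z36.1 t8.8 p [385.  286.5 250.7] F [ 0.65  0.1  -2.33] M [ 0.211 -0.683  0.026] gap 0.207 ff 30.0
z35.6 t9.0 p [384.9 286.5 250.1] F [-0.85 -0.6  -2.78] M [ 0.188 -0.614 -0.008] gap 0.207 ff 30.0
z35.1 t9.3 p [384.9 286.5 249.6] F [ 0.43 -0.36 -2.19] M [ 0.208 -0.691 -0.026] gap 0.204 ff 30.0
z34.6 t9.5 p [385.  286.5 249.2] F [ 0.17 -0.14 -2.35] M [ 0.191 -0.661  0.006] gap 0.202 ff 30.0
z34.1 t9.8 p [385.  286.5 248.7] F [ 0.95  0.04 -1.82] M [ 0.243 -0.736  0.048] gap 0.205 ff 30.0
z33.6 t10.0 p [385.  286.5 248.2] F [-0.32  0.66 -1.21] M [ 0.242 -0.631  0.013] gap 0.203 ff 30.0
z33.1 t10.3 p [384.9 286.5 247.7] F [-1.21  0.45  0.11] M [ 0.234 -0.63   0.017] gap 0.203 ff 30.0
```

View pics/t2.png

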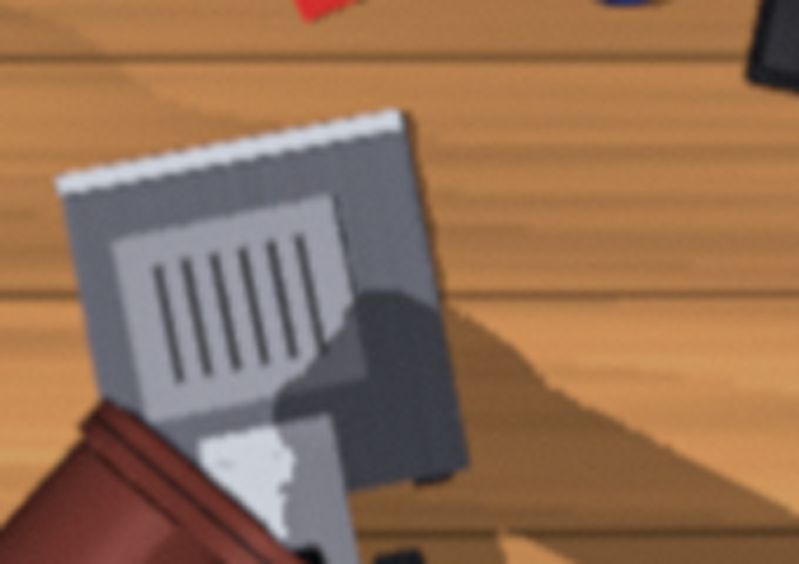

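The blade tip edge, from (197,440) to (330,415), is square to the cover and centred on it, just short of its near edge. Next I push.

Run:
```python
from h import *
Y=12; PI=-.04; z=float(open("z.txt").read())
for x in (-175,-145,-130,-115,-100,-85,-70,-57,-44):
    go(tf(BED,x,Y),z,45,PI); s=st(x)
    if np.linalg.norm(s["contact_force"][:2])>20: print("STOP");break
snap("top","t3.png",(200,150,370,270),4.7);
```

```text
-175 t11.1 p [414.6 292.2 247.6] F [ 0.57  0.75 -0.4 ] M [ 0.196 -0.994  0.054] gap 0.209 ff 30.0
-145 t11.9 p [444.1 298.  247.6] F [ 0.6  -1.02 -0.28] M [ 0.146 -1.063 -0.003] gap 0.203 ff 30.0
-130 t12.4 p [459.  300.9 247.6] F [ 0.68 -0.01 -1.39] M [ 0.18  -1.118 -0.013] gap 0.205 ff 30.0
-115 t12.9 p [473.8 303.8 247.6] F [ 1.6   0.39 -1.78] M [ 0.091 -1.087 -0.045] gap 0.207 ff 30.0
-100 t13.4 p [488.5 306.7 247.6] F [ 1.92 -0.41 -0.84] M [ 0.173 -1.11   0.055] gap 0.200 ff 30.0
-85 t13.9 p [503.2 309.6 247.6] F [ 0.56  0.06 -1.21] M [ 1.810e-01 -1.074e+00 -1.000e-03] gap 0.202 ff 30.0
-70 t14.4 p [518.  312.4 247.6] F [ 0.84  0.47 -2.2 ] M [ 1.790e-01 -1.098e+00  1.000e-03] gap 0.206 ff 30.0
-57 t14.8 p [530.7 315.  247.5] F [ 1.03  0.24 -0.78] M [ 0.201 -1.108  0.   ] gap 0.203 ff 30.0
-44 t15.2 p [543.5 317.5 247.6] F [ 0.44 -0.01 -1.28] M [ 0.161 -1.078  0.022] gap 0.202 ff 30.0
```

View pics/t3.png

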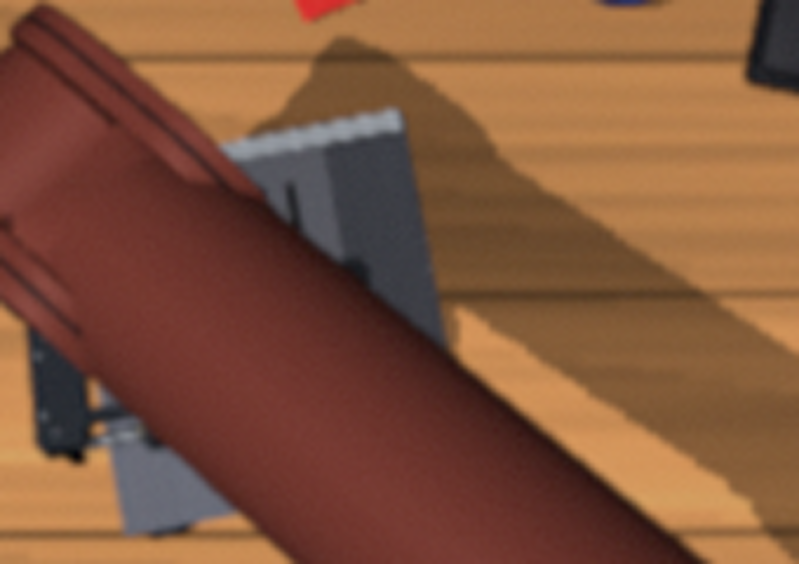

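The cover is now against the lip and the push force stayed low. I level the blade and lift slowly.

Run:
```python
from h import *
Y=12
p=tf(BED,-45,Y)
go(p,37,15,.015); wait(.2); st("level")
go(p,60,30,.015); wait(.2); st("60")
go(p,115,60,.015); wait(.2); st("115")
snap("scene","s4.png",(270,90,450,230),4.4); snap("wrist","w4.png")
```

```text
level t16.6 p [530.3 315.  254.3] F [-0.3   0.25 -3.68] M [ 0.22  -0.514  0.028] gap 0.203 ff 30.0
60 t17.7 p [530.3 315.  277.2] F [ 0.01 -0.32 -4.15] M [ 0.162 -0.478 -0.017] gap 0.200 ff 30.0
115 t19.0 p [530.3 314.9 332. ] F [ 0.22 -0.6  -4.01] M [ 0.142 -0.546 -0.007] gap 0.201 ff 30.0
```

View pics/s4.png

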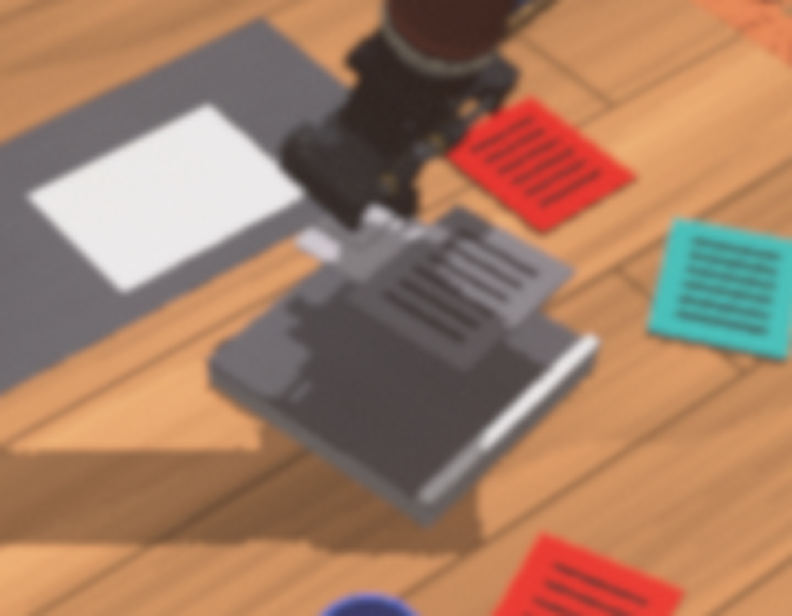

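The cover rides on the blade, and the vertical force has grown by about 1.3 N. Its far corners are at crop (575,270) and (465,370). I compute its place on the blade and carry it over above the rack.

Run:
```python
from h import *
c=lambda p:(np.array(p)+.5)/4.4-.5+[270,90]
w=px2w("scene",c([(575,270),(465,370)]),125.3)
o=tf(BED,-45,12); cs,sn=np.cos(o[2]),np.sin(o[2]); d=w-np.array(o[:2])
print("in lifter",(d@np.array([[cs,-sn],[sn,cs]])).round(1).tolist(), np.linalg.norm(w[0]-w[1]))
st()
go(tf(RACK,-89,0),115,120,.015); wait(.3); st("rack")
snap("scene","s5.png",(150,170,310,310),4.2)
snap("wrist","w5.png")
```

```text
in lifter [[145.4, 68.4], [145.0, -68.0]] 136.376755667363
 t19.1 p [530.3 315.  332.2] F [ 0.07  0.11 -3.99] M [ 0.201 -0.495 -0.012] gap 0.202 ff 30.0
rack t24.4 p [ 496.  -263.   332.4] F [-0.31 -0.52 -4.44] M [-0.062 -0.513 -0.018] gap 0.205 ff 30.0
```

View pics/s5.png

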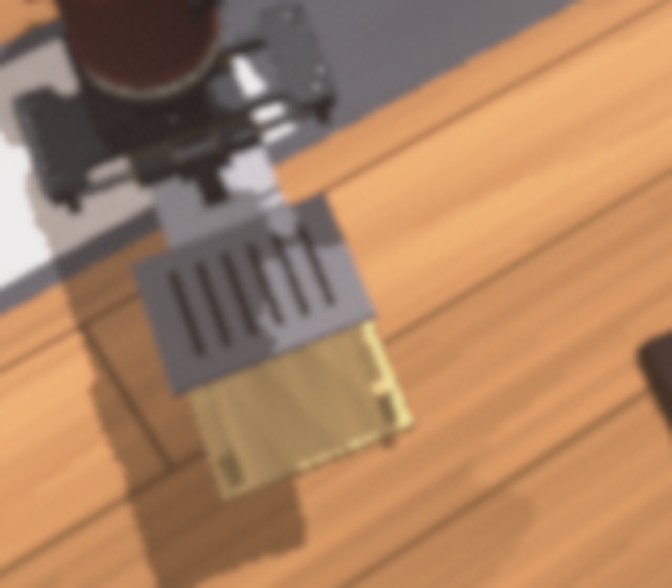

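The cover has stayed square on the blade, with corners at (376,318), (178,393), (135,265) and (328,195). The far rail ends are at about (412,424) and (222,499).

Run:
```python
from h import *
c=lambda p:(np.array(p)+.5)/4.2-.5+[150,170]
for z in(124,127):
    print("cover",fit([(58,70),(58,-70),(-58,-70),(-58,70)],px2w("scene",c([(376,318),(178,393),(135,265),(328,195)]),z)))
print("expected",tf(RACK,-2,0))
print("rack",fit([(75,62),(75,-62)],px2w("scene",c([(412,424),(222,499)]),60)))
C=camera_params("scene");T=np.linalg.inv(C["world_from_camera"])
W=np.array([[*tf(RACK,75,y)[:2],60] for y in(62,52,-52,-62)])
p=cv2.projectPoints(W@T[:3,:3].T+T[:3,3],np.zeros(3),np.zeros(3),C["camera_matrix"],C["distortion"])[0][:,0]
print(((p-[150,170]+.5)*4.2-.5).round())
```

```text
cover (array([ 540.31628622, -269.27623832]), np.float64(-0.21042165697418838), np.float64(2.9044425410107806))
cover (array([ 542.51758944, -269.67788149]), np.float64(-0.21042165697418835), np.float64(3.1315935200321974))
expected (np.float64(536.938137533906), np.float64(-271.11128974269826), -0.1956)
rack (array([ 570.1139582 , -275.53371298]), np.float64(-0.2162983963923401), np.float64(4.210199305399357))
[[390. 389.]
 [376. 395.]
 [230. 455.]
 [215. 461.]]
```

Run:
```python
from h import *
C=camera_params("scene");T=np.linalg.inv(C["world_from_camera"])
for z in(60,8):
  W=np.array([[*tf(RACK,x,y)[:2],z] for x in(75,-75) for y in(62,-62)])
  p=cv2.projectPoints(W@T[:3,:3].T+T[:3,3],np.zeros(3),np.zeros(3),C["camera_matrix"],C["distortion"])[0][:,0]
  print(z,"s1",((p-[180,120]+.5)*3-.5).round().tolist(),"s5",((p-[150,170]+.5)*4.2-.5).round().tolist())
```

```text
60 s1 [[188.0, 428.0], [64.0, 479.0], [141.0, 315.0], [23.0, 360.0]] s5 [[390.0, 389.0], [215.0, 461.0], [323.0, 232.0], [158.0, 294.0]]
8 s1 [[197.0, 455.0], [76.0, 504.0], [150.0, 344.0], [36.0, 388.0]] s5 [[402.0, 427.0], [233.0, 496.0], [336.0, 271.0], [177.0, 333.0]]
```

The rack pose is confirmed: the rail-end and base predictions match both scene views. The cover is within about 3 mm of the rack's centre, so I lower it slowly.

Run:
```python
from h import *
go(tf(RACK,-90,-1.5),70,50,.01); wait(.2); st("70")
for z in (62,58,54,46):
    go(tf(RACK,-90,-1.5),z,12,.01); st(z)
wait(.3); st("set")
snap("scene","s6.png",(150,170,310,310),4.2)
```

```text
70 t25.7 p [ 495.8 -264.5  287.4] F [-0.5  -1.28 -4.26] M [-0.03  -0.561 -0.001] gap 0.205 ff 30.0
62 t26.6 p [ 495.8 -264.5  279.2] F [-0.08  0.07 -4.53] M [ 0.014 -0.507  0.001] gap 0.202 ff 30.0
58 t27.0 p [ 495.8 -264.5  275.2] F [ 0.08  0.63 -3.51] M [-0.05  -0.568  0.012] gap 0.207 ff 30.0
54 t27.5 p [ 495.7 -264.5  271.1] F [ 0.23  0.32 -2.7 ] M [ 0.004 -0.583 -0.015] gap 0.206 ff 30.0
46 t28.3 p [ 495.8 -264.5  263.2] F [-0.29  0.22 -2.5 ] M [ 0.003 -0.622 -0.022] gap 0.203 ff 30.0
set t28.6 p [ 495.8 -264.5  263.2] F [-0.69  0.02 -2.72] M [ 0.004 -0.574  0.009] gap 0.205 ff 30.0
```

View pics/s6.png

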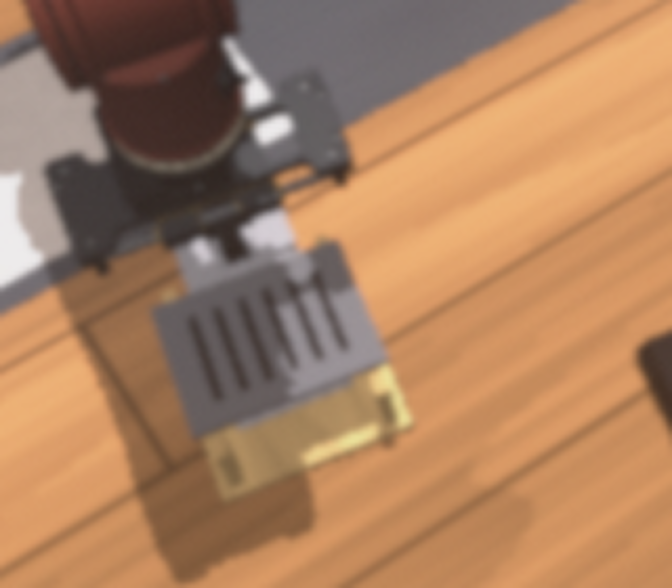

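The weight has moved to the rails. The cover's corners are at (388,358), (198,437), (155,312) and (337,242), so it lies flat and square. I check its pose, draw the blade out and lay the lifter down.

Run:
```python
from h import *
c=lambda p:(np.array(p)+.5)/4.2-.5+[150,170]
t,th,r=fit([(58,70),(58,-70),(-58,-70),(-58,70)],px2w("scene",c([(388,358),(198,437),(155,312),(337,242)]),68))
d=t-np.array(RACK[:2]);cs,sn=np.cos(RACK[2]),np.sin(RACK[2])
x,y=cs*d[0]+sn*d[1],-sn*d[0]+cs*d[1]
print("cover in rack",x,y,th-RACK[2],r)
if abs(x)<20 and abs(y)<8:
    for X in(-130,-190,-255): go(tf(RACK,X,-1.5),46,80,.01); st(X)
    go(tf(RACK,-255,-1.5),100,100,.0)
    go(LIF,60,150); go(LIF,6,80); wait(.2); f0=st("6")["contact_force"][2]
    for z in(4,3,2,1,.5):
        go(LIF,z,20); s=st(z)
        if s["contact_force"][2]-f0>2.5: break
```

```text
cover in rack 0.6322577255716609 0.6443396300124139 0.007577934132014297 2.9309358136976016
-130 t29.3 p [ 456.7 -256.8  263.4] F [ 0.59 -0.15 -2.85] M [ 0.019 -0.555 -0.02 ] gap 0.206 ff 30.0
-190 t30.2 p [ 398.  -245.1  263.3] F [ 0.19 -0.16 -2.11] M [ 0.034 -0.549  0.02 ] gap 0.202 ff 30.0
-255 t31.2 p [ 334.3 -232.5  263.3] F [ 0.45  0.65 -2.57] M [ 0.04  -0.617 -0.004] gap 0.202 ff 30.0
6 t35.2 p [526.4  26.8 223.1] F [ 0.98 -0.11 -2.6 ] M [ 0.237 -0.602 -0.02 ] gap 0.208 ff 30.0
4 t35.5 p [526.2  26.6 220.6] F [ 0.19  0.16 -2.19] M [ 0.233 -0.621 -0.011] gap 0.203 ff 30.0
3 t35.7 p [526.2  26.7 219.6] F [-0.7  -0.72 -2.86] M [ 0.261 -0.578 -0.001] gap 0.204 ff 30.0
2 t36.0 p [526.2  26.7 218.6] F [ 0.41 -0.94 -2.48] M [ 0.183 -0.554 -0.024] gap 0.200 ff 30.0
1 t36.2 p [526.4  26.7 217.8] F [ 0.13 -0.27 -1.12] M [ 0.258 -0.593 -0.015] gap 0.201 ff 30.0
0.5 t36.5 p [526.4  26.8 217.5] F [0.15 1.43 3.52] M [ 0.126 -0.181 -0.001] gap 0.203 ff 30.0
```

Run:
```python
from h import *
command_gripper(1.0); st("open")
P,q=tool(LIF,0.5,L,0,1); a=R.from_quat(q).apply([0,0,1])
movel(P-130*a,120); wait(.2); st("up")
goto_joints([1.113,.333,.04,1.465,-.013,1.343,-.059]); wait(.3); st("home")
g=cv2.cvtColor(grab_frame("top"),cv2.COLOR_RGB2BGR); cv2.imwrite("pics/t7.png",g)
o=cv2.imread("pics/top0.png")
for n,(x0,y0,x1,y1) in dict(lifter=(322,180,375,270),mouse=(355,130,388,175),pot=(315,118,353,155)).items():
    D=cv2.absdiff(g[y0:y1,x0:x1],o[y0:y1,x0:x1]).max(2); print(n,(D>40).sum(),D.mean().round(2))
# grey cover on the rack: low-saturation pixels
h=cv2.cvtColor(g,cv2.COLOR_BGR2HSV)[170:260,405:495]; m=((h[...,1]<50)&(h[...,2]>90)).astype(np.uint8)
cn=max(cv2.findContours(cv2.morphologyEx(m,cv2.MORPH_CLOSE,np.ones((5,5))),0,1)[0],key=cv2.contourArea)
b=cv2.boxPoints(cv2.minAreaRect(cn))+[405,170]; w=px2w("top",b,68)
print(w.round(1).tolist(),w.mean(0),"want",RACK[:2],np.linalg.norm(np.diff(w,axis=0),axis=1))
```

```text
open t37.8 p [526.2  26.7 217.2] F [0.73 0.21 0.25] M [ 0.216 -0.421  0.029] gap 0.997 ff 0.0
up t39.2 p [563.8  34.  340.9] F [ 0.63 -0.19 -1.21] M [ 0.151 -0.489 -0.019] gap 1.001 ff 0.0
home t42.0 p [ 228.4 -608.7  405. ] F [ 0.36 -0.14 -0.39] M [ 0.052 -0.012  0.002] gap 0.999 ff 0.0
lifter 0 2.94
mouse 0 2.24
pot 0 2.4
[[492.2, -191.4], [606.1, -214.7], [580.0, -353.4], [465.3, -329.2]] [ 535.88315158 -272.17484978] want (538.9, -271.5) [116.26417003 141.05883514 117.22399037]
```

The lifter is flat where it started, the mouse and pen pot haven't moved, and the cover is about 3 mm from the rack's centre and square to the rails. I hand it in.

```bash
python3 -c "
from bench import *
print(hand_in())"
```

```text
the job is handed in; nothing more can be done
None
```

I've handed the job in: the cover lies flat across both rails, about 3 mm from the rack's centre and square, the lifter is back flat on the desk, and the mouse and pen pot haven't moved; no verdict came back.

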